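# Clear the arbor with the screwdriver from the mug

### The arm

A 6-joint arm with a two-finger parallel gripper is mounted at the origin on a cart in front of the work surface, level with it; the furniture and walls round the work are solid. World frame = base frame: x ahead of the robot, y to its left, z up, the work surface at z = 0. Lengths are in mm, angles in rad, forces in N, time in s.
With the tool pointing down it reaches from about 350 to 775 mm from the base axis. Payload 7.3 kg.
Tool frame: the origin (TCP) lies at the very end of the fingers, on their centre line; the grasp point (between the pads) lies 19 mm behind it (bot.grip_point_offset is the distance from the TCP to the grasp point, in mm); z points along the fingers, y is the line along which they close (so a half turn about z gives the same grasp; the last joint's range is limited). The gripper opens to 92 mm and grips with 3 to 60 N. Pads are 19 mm wide; open, the fingers measure 130 mm over their backs; the gripper's body (75 mm by 190 mm) begins 47 mm behind the grasp point.
Start: joints at [1.199, 0.342, 1.524, -0, 1.275, -0.146], TCP at [117.524, 511.696, 226.741] pointing down, gripper open.
Joint ranges: [-2.53, 2.53], [-0.77, 2.02], [0.04, 2.7], [-1, 4.14], [0.28, 2.66], [-3.11, 3.11]. Speed limits (rad/s): [2.57, 2.57, 3.14, 3.14, 3.14, 3.14].

### API

Orientations are given as [roll, pitch, yaw] about the fixed x, y, z axes, in that order (R = Rz(yaw) Ry(pitch) Rx(roll)).
In Python, from plant import bot gives the robot as it stands. The module is installed in compiled form; this text tells all that it offers.
- The arm moves only by the shell command python3 -m jog 'ROWS' [OPENING]. ROWS is JSON, a list of rows, each a list of 6 numbers: the shift along the tool's x, y, z in mm, then the turn, a rotation vector about the tool's x, y, z in rad. In form: [[dx, dy, dz, rx, ry, rz], ...]. A call has 1 to 12 rows; each row shifts and turns the commanded pose from where the row before left it, along the tool's axes as they then stand; what a row does not reach is not made up. A row lasts 1/10 s, in which the tool goes at most 50 mm and 8.59 degrees, less where a joint would pass 70% of its speed; a pose out of reach is approached as far as the arm can. A call with a gripper value outside its range is refused whole. OPENING is the opening in per cent of the stroke, from 0 (shut) to 100 (fully open), set as the call begins (- or left out, the last holds). The fingers move at their own pace and stop on an object; the grip force is fixed at half the most. Time passes only in rows, so rows that do not move let the fingers close. It gives the time, the measured TCP pose, the force, the opening and the grip force at its end, in the units of the state.
- bot.get_obs(): the state, without advancing time (a new reading comes with each control period).
- bot.capture(name): name is "side" or "top" or "wrist"; returns the picture (384x512x3 uint8, red, green, blue); there is no depth.
- bot.camera_model(name): a dict with "fx", "fy", "cx", "cy" (pixels), "dist_coeffs" ([k1, k2, p1, p2, k3] as OpenCV has them; the pictures are not rectified), "position" and "orientation" of the camera in the world; the wrist camera has in their place "T_tool_cam" (4x4, takes a point from camera to tool coordinates, whose origin is the TCP and whose axes are the flange's). Camera axes: x right, y down, z forward; pixel columns grow to the right and rows downward; lengths in mm; the calibration is good to about 2 mm. A picture is of the moment at which its call begins: read the wrist's pose just before it. camera_model takes no time and is no camera call.
- bot.close_job(): hands the job in; it is judged then, once.
Trained networks look in the newest picture that a camera, given by its name, has taken for a name from the list of things; names that differ only in an ending like _2 or _b are one class to them, and where a whole thing is asked for, a point or a joint stands for the part that bears it (a point fixed in the world has none). Each returns a list of dicts, best first, with "p" (0 to 1); they miss things now and then, are a little off and sometimes report something else, mostly with a low value. They report only what shows in the picture. A call takes as long as a camera call.
- bot.outline_of(target, camera): "mask" (384x512 bool, what is visible of it) and "pixel" ([column, row] in pixels, amid what is visible of it).
The state is a dict: "time": time; "joint_positions": joint angles; "dq": joint speeds; "tau": joint torques, N m; "tool_pos": TCP position; "tcp_rot": TCP orientation; "contact_force": force on the tool from outside, world axes, zero at the start; "moment": the same for the moment, N m; "grip_width": finger opening in mm; "finger_force": force on a finger pad.
Only numpy, scipy, OpenCV 4.12 (cv2) and the standard library are available. Lean on these libraries where they do the work, as an engineer would, in place of code of your own. Each camera call takes 0.05 s, during which the arm holds its last target. There are 200 camera calls.

### The job

Pull the long screwdriver out of the steel mug and, using it as the pusher, slide the bronze bush off the open end of the arbor rod so that it drops into the tray under the rod's end. The bush is freshly finished, so nothing but the screwdriver may push it: keep the robot off it. Then put the screwdriver back in the mug, tip down, leave the mug standing upright, and do not disturb the tray or the other things on the bench.

Things in the scene. Friction and masses are not known exactly. Their poses are not given: they have to be found in the camera images.
- screwdriver: Long flat screwdriver, 248 mm, 0.14 kg: round handle 28 mm across, 105 mm long; straight round shank 8.5 mm across, 143 mm long. Stands tip down in the mug, leaning about 32 degrees on the rim, handle wholly above it. Own y runs from tip to handle end. Origin at mid length, 14 mm off the axis line (which is at own z = +14 mm).
- driver_tip (a point): Point on the screwdriver's axis at the blade's tip. Axes as the screwdriver's.
- driver_grip (a point): Point on the screwdriver's axis within the handle, 35 mm from the handle's end and 213 mm from the tip: a good place to grip. Axes as the screwdriver's.
- mug: Open steel mug, 0.7 kg, loose, 101 mm high, about 70 mm across outside, about 58 mm clear inside, inner floor 4 mm above the bench, one loop handle. The origin is on the bench; the cup's centre line lies at own y = +12.5 mm, x = 0, and the loop handle is on its -y side. The screwdriver leans towards own +y at the start.
- arbor_stand: Fixed stand: base plate 84 x 100 x 12 mm, upright post 34 mm (x) by 26 mm (y) and 110 mm high in its middle, and a level round steel rod 14 mm across that sticks out from the post towards own -y, its centre line 85 mm above the bench. The rod's far end is open, the post end is fixed. Origin at the centre of the plate's underside.
- rod_root (a point): Centre of the rod where it leaves the collar on the post, 19 mm along own -y from the stand's origin. Axes as the stand's.
- rod_end (a point): Centre of the rod's open end, 146 mm from rod_root along the stand's -y. Axes as the stand's.
- bush: Loose flanged bronze bush on the rod: 50 mm long, barrel 42 mm across, flange 54 mm across, 6 mm thick, at the post end; bore 28 mm; 0.22 kg. Origin: centre of the flange's outer face (the face to push); own z runs from flange to barrel end, at first along the rod to its open end. It hangs with its centre line 7 mm below the rod's. At first the collar-to-flange gap is 35 to 65 mm.
- tray: Shallow open aluminium tray with a rubber mat, loose, 0.9 kg: outside 155 mm (x) by 200 mm (y), walls 30 mm high and 3 mm thick, inner floor 6 mm above the bench. Origin at the centre of its underside. It lies under the rod's open end, turned as the stand; the rod's end is over the inside of the tray, 60 mm in from the wall nearest the post.
- grease_tin: Round red tin with a grey lid, 71 mm across and 75 mm high; bystander. Origin at the centre of its underside.
- tape_measure: Tape measure, 33 x 75 x 59 mm; bystander. Origin at the centre of its underside.
- big_nut: Large hexagon nut, 46 x 52 x 24 mm; bystander. Origin at the centre of its underside.

How it is judged:
By the outcome, as a careful person would: the job done as asked, in the order asked, and still so for the second after the job is handed in, with the robot touching nothing.
It also fails if it takes over 53 s, if anything falls off the work surface, if the arm or the gripper's body presses on something with over 40 N, if the wrist force passes 120 N, or if a joint passes its speed limit or range.

## Working session

There is one attempt and no reset: what is moved stays moved. The work goes in short steps, Python scripts to look and compute and a shell command to move; the robot and the scene stay as the last step left them, time stands still between calls to the robot, and variables do not carry over. Pictures are saved under pics/ and viewed, at most 12 in all, crops included, and the job is handed in when it is done.

```bash
mkdir -p pics; python3 - <<'E'
from plant import bot
import cv2,numpy as np
o=bot.get_obs();print({k:np.round(v,3).tolist() for k,v in o.items()})
ims=[]
for c in("side","top"):
    im=bot.capture(c);ims.append(im[:,:,::-1])
    m=bot.camera_model(c);print(c,{k:np.round(v,4).tolist() for k,v in m.items()})
    for t in["screwdriver","mug","arbor_stand","bush","tray","grease_tin","tape_measure","big_nut"]:
        r=bot.outline_of(t,c)
        for d in r[:1]:
            ys,xs=np.nonzero(d["mask"]);print(t,round(d["p"],2),np.round(d["pixel"]),xs.min(),xs.max(),ys.min(),ys.max())
            np.save(f"pics/{c}_{t}.npy",d["mask"])
    cv2.imwrite(f"pics/{c}0.png",ims[-1])
print(np.round(bot.camera_model("wrist")["T_tool_cam"],3).tolist(),{k:bot.camera_model("wrist")[k] for k in("fx","fy","cx","cy","dist_coeffs")}, bot.grip_point_offset)
print(bot.get_obs()["time"])
E
```

```text
{'time': 0.0, 'joint_positions': [1.199, 0.343, 1.525, -0.0, 1.275, -0.146], 'dq': [0.002, 0.001, 0.001, -0.0, 0.002, 0.002], 'tau': [0.001, -43.124, -24.422, 0.072, 0.056, -0.0], 'tool_pos': [117.366, 511.288, 226.05], 'tcp_rot': [-3.14, -0.0, 2.916], 'contact_force': [0.223, -0.795, -0.117], 'moment': [0.008, -0.043, -0.001], 'finger_force': 0.0, 'grip_width': 91.713}
side {'fx': 465.364, 'fy': 465.364, 'cx': 249.6477, 'cy': 188.9268, 'dist_coeffs': [0.0591, 0.0, 0.0, 0.0, 0.0], 'position': [563.0493, -1272.6388, 1136.5016], 'orientation': [-2.253, 0.006, 0.0084]}
screwdriver 0.49 [286. 136.] 275 290 128 145
mug 0.92 [267. 158.] 255 274 141 169
arbor_stand 0.68 [237. 185.] 228 247 168 203
bush 0.75 [242. 193.] 235 248 184 200
tray 0.82 [248. 228.] 223 274 203 252
grease_tin 0.82 [226. 151.] 219 237 140 163
tape_measure 0.7 [264. 286.] 256 273 273 299
big_nut 0.62 [225. 286.] 217 232 279 294
top {'fx': 463.4272, 'fy': 463.4272, 'cx': 246.6595, 'cy': 195.3353, 'dist_coeffs': [-0.1684, 0.0, 0.0, 0.0, 0.0], 'position': [443.6311, -15.7108, 1415.9472], 'orientation': [-3.0631, -0.0159, -1.5757]}
screwdriver 0.71 [149. 147.] 143 157 136 169
mug 0.72 [139. 178.] 126 155 163 192
arbor_stand 0.88 [200. 212.] 182 253 197 227
bush 0.69 [232. 205.] 224 242 197 215
tray 0.93 [269. 200.] 231 303 172 231
grease_tin 0.57 [123. 229.] 111 139 217 241
big_nut 0.67 [348. 220.] 343 359 215 230
[[-0.0, -0.953, -0.303, 82.372], [1.0, -0.0, -0.0, 0.897], [-0.0, -0.303, 0.953, -157.069], [0.0, 0.0, 0.0, 1.0]] {'fx': 267.2712377596353, 'fy': 267.2712377596353, 'cx': 252.19382493886022, 'cy': 189.9032960926178, 'dist_coeffs': array([-0.03878209,  0.        ,  0.        ,  0.        ,  0.        ])} 18.8
0.9
```

```bash
python3 - <<'E'
import cv2,numpy as np
a=cv2.imread("pics/top0.png")[110:310,90:390]
cv2.imwrite("pics/top0c.png",cv2.resize(a,(800,533),interpolation=cv2.INTER_CUBIC))
b=cv2.imread("pics/side0.png")[110:310,150:400]
cv2.imwrite("pics/side0c.png",cv2.resize(b,(750,600),interpolation=cv2.INTER_CUBIC))
E
```

```text
(no output)
```

View pics/top0c.png

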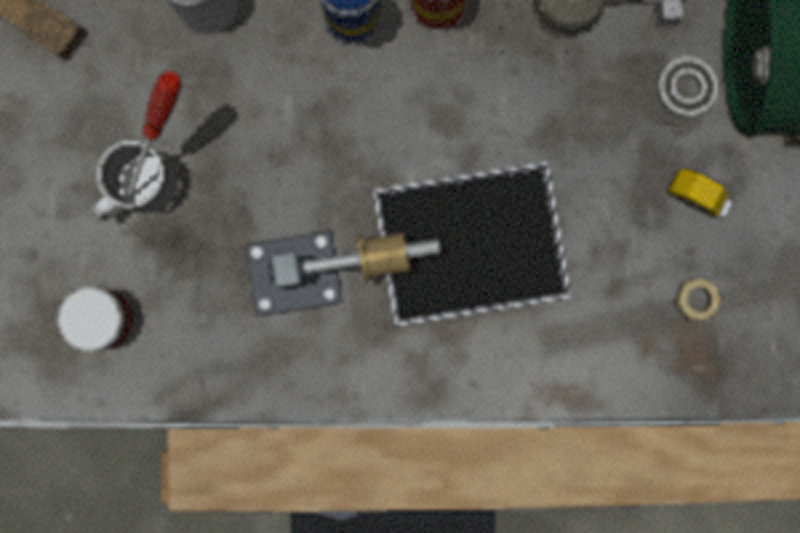

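View pics/side0c.png

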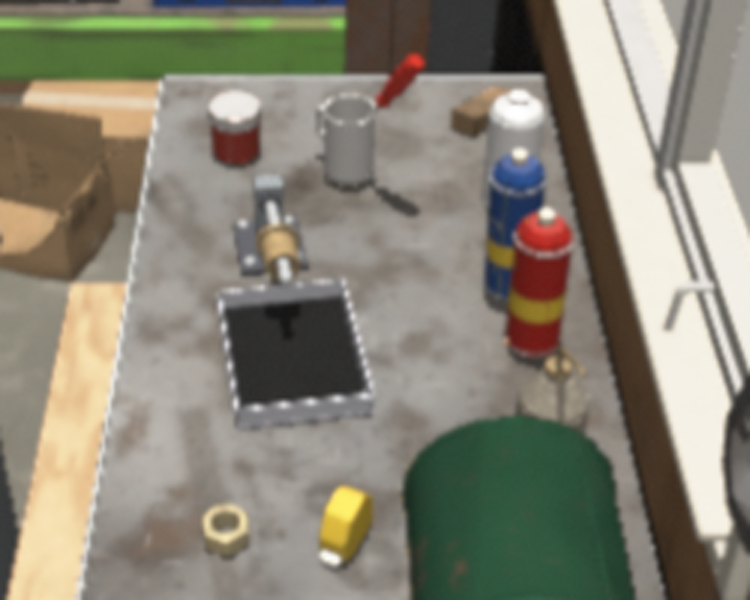

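```bash
cat >h.py <<'E'
from plant import bot
import cv2,numpy as np
from scipy.spatial.transform import Rotation as R
def cam(c,obs=None):
    m=bot.camera_model(c);K=np.array([[m["fx"],0,m["cx"]],[0,m["fy"],m["cy"]],[0,0,1]]);D=np.array(m["dist_coeffs"],float)
    if c=="wrist":
        T=np.eye(4);T[:3,:3]=R.from_euler("xyz",obs["tcp_rot"]).as_matrix();T[:3,3]=obs["tool_pos"]
        T=T@np.array(m["T_tool_cam"]);return K,D,T[:3,:3],T[:3,3]
    return K,D,R.from_euler("xyz",m["orientation"]).as_matrix(),np.array(m["position"])
def ray(C,px):
    K,D,Rm,p=C;u=cv2.undistortPoints(np.array([[px]],float),K,D)[0,0]
    return p,Rm@np.array([u[0],u[1],1.])
def plane(C,px,z):
    p,d=ray(C,px);return p+d*(z-p[2])/d[2]
def tri(rays):
    A=0;b=0
    for p,d in rays:
        d=d/np.linalg.norm(d);M=np.eye(3)-np.outer(d,d);A=A+M;b=b+M@p
    x=np.linalg.solve(A,b);return x,[np.linalg.norm(np.cross(x-p,d/np.linalg.norm(d))) for p,d in rays]
def proj(C,P):
    K,D,Rm,p=C;P=np.atleast_2d(P).astype(float)
    return cv2.projectPoints(((P-p)@Rm)[:,None],np.zeros(3),np.zeros(3),K,D)[0][:,0]
E
python3 - <<'E'
from h import *
T=cam("top");S=cam("side")
t=lambda u,v:(u/2.667+90-.2,v/2.667+110-.2)
s=lambda u,v:(u/3+150-.3,v/3+110-.3)
pr=lambda n,x:print(n,np.round(x,1))
pr("rodroot",plane(T,t(305,267),92));e=plane(T,t(438,247),92);pr("rodend",e)
pr("flange",plane(T,t(361,256),85));pr("bush end",plane(T,t(408,254),85))
for n,a in dict(p1=(257,252),p2=(321,241),p3=(330,294),p4=(265,303)).items(): pr(n,plane(T,t(*a),12))
pr("mugrim",plane(T,t(131,177),101))
pr("tin",plane(T,t(92,318),75))
for n,a in dict(a=(376,190),b=(548,166),c=(568,296),d=(398,323)).items(): pr("tray"+n,plane(T,t(*a),30))
he=tri([ray(T,t(171,75)),ray(S,s(416,60))]);hs=tri([ray(T,t(152,137)),ray(S,s(382,105))])
print("hend",he,"hstart",hs); d=he[0]-hs[0];print(np.linalg.norm(d),np.degrees(np.arccos(d[2]/np.linalg.norm(d))),np.degrees(np.arctan2(d[1],d[0])))
E
```

```text
rodroot [506.3  84.5  92. ]
rodend [527.2 -58.3  92. ]
flange [518.3  24.6  85. ]
bush end [520.2 -26.1  85. ]
p1 [527.3 145.3  12. ]
p2 [539.6  72.3  12. ]
p3 [479.3  62.1  12. ]
p4 [469.3 136.   12. ]
mugrim [603.3 272.2 101. ]
tin [451.8 319.3  75. ]
traya [595.8   9.3  30. ]
trayb [ 622.6 -185.6   30. ]
trayc [ 475.3 -206.4   30. ]
trayd [446.1 -15.   30. ]
hend (array([689.66697881, 208.68289745, 216.65178092]), [np.float64(1.0048407636507357), np.float64(1.004840763650711)]) hstart (array([647.01546188, 245.50579213, 124.6931848 ]), [np.float64(3.9884919333366238), np.float64(3.988491933336508)])
107.84925067363062 31.497973217249594 -40.80545958241204
```

Top view: the handle runs from about crop (152,137) to (171,75), mug rim at (131,177), rod from (305,267) to (438,247), bush flange at about x=361. The side view agrees. So the driver leans about 31.5° towards azimuth −40°, and the stand's yaw is about 8.4°. I'll approach above the handle now.

```bash
python3 -m jog '[[-43.5,-11.2,-4.3,0,0,0],[-43.5,-11.2,-4.3,0,0,0],[-43.5,-11.2,-4.3,0,0,0],[-43.5,-11.2,-4.3,0,0,0],[-43.5,-11.2,-4.3,0,0,0],[-43.5,-11.2,-4.3,0,0,0],[-43.5,-11.2,-4.3,0,0,0],[-43.5,-11.2,-4.3,0,0,0],[-43.5,-11.2,-4.3,0,0,0],[-43.5,-11.2,-4.3,0,0,0],[-43.5,-11.2,-4.3,0,0,0],[-43.5,-11.2,-4.3,0,0,0]]' 100; python3 -m jog '[[-43.5,-11.2,-4.3,0,0,0],[-43.5,-11.2,-4.3,0,0,0],[0,0,0,0,0,0.122],[0,0,0,0,0,0.122],[0,0,0,0,0,0.122],[0,0,0,0,0,0.122],[0,0,0,0,0,0],[0,0,0,0,0,0]]'
python3 - <<'E'
from h import *
o=bot.get_obs();print(o["time"],o["tool_pos"],o["tcp_rot"],o["joint_positions"])
im=bot.capture("wrist");C=cam("wrist",o)
cv2.imwrite("pics/w1.png",im[:,:,::-1])
for t in("screwdriver","mug"):
    for d in bot.outline_of(t,"wrist")[:2]:
        ys,xs=np.nonzero(d["mask"]);print(t,d["p"],d["pixel"],xs.min(),xs.max(),ys.min(),ys.max());np.save(f"pics/w1_{t}.npy",d["mask"])
he=np.array([690,209,217.]);a=np.radians(-40);u=np.array([np.cos(a)*.53,np.sin(a)*.53,.848])
print("pred end,grip,start,tip",proj(C,[he,he-35*u,he-105*u,he-248*u]).round(),"mug",proj(C,[[603,272,101]]).round())
E
```

```text
time: 2.1
tool_pos: [597.7, 262.7, 278.5]
tcp_rot: [3.141, 0.0, 2.916]
contact_force: [1.0, 0.8, -0.6]
grip_width: 91.8
finger_force: 0.0
time: 2.9
tool_pos: [675.9, 222.5, 286.8]
tcp_rot: [-3.141, -0.0, 2.431]
contact_force: [0.2, -0.3, -0.5]
grip_width: 92.0
finger_force: 0.0
2.9 [675.94105442 222.49577863 286.78105922] [-3.14143391e+00 -1.67617690e-04  2.43102570e+00] [ 2.10408834e-01  6.97632895e-01  7.66889319e-01  3.76245407e-05
  1.67729824e+00 -6.49816561e-01]
screwdriver 0.86 [256.1, 181.9] 240 267 89 221
mug 0.61 [121.6, 127.3] 43 167 82 218
mug 0.6 [252.5, 99.3] 221 279 53 131
pred end,grip,start,tip [[250. 221.]
 [250. 192.]
 [250. 146.]
 [250.  86.]] mug [[243. 101.]]
```

View pics/w1.png

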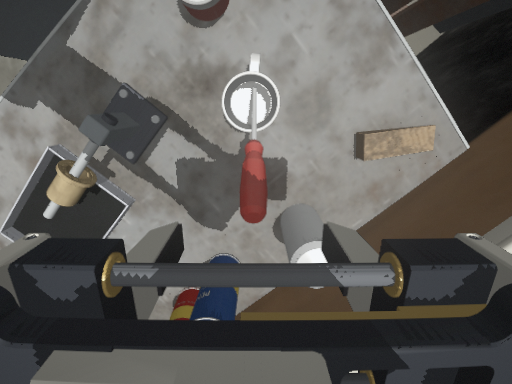

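Wrist view: the handle runs from (254,221) to (255,140), the mug rim centre is at (251,101), so the prediction is about 3 mm off along tool y. A grey/white bottle is near the right finger at (300,215) to (318,258), so I'll check that clearance before descending.

```bash
python3 - <<'E'
from h import *
o=bot.get_obs();C=cam("wrist",o);T=cam("top");S=cam("side")
t=lambda u,v:(u/2.667+90-.2,v/2.667+110-.2)
s=lambda u,v:(u/3+150-.3,v/3+110-.3)
print("base near edge",plane(C,(297,207),0),plane(C,(281,215),0),plane(C,(320,215),0))
print("top cap tri side/wrist",tri([ray(S,s(518,95)),ray(C,(318,258))]))
print("top view base", plane(T,t(212,30),0))
a=o["tcp_rot"][2];x=np.array([np.cos(a),np.sin(a)]);y=np.array([np.sin(a),-np.cos(a)])
for p in((297,207),):
    q=plane(C,p,0)[:2]-o["tool_pos"][:2];print("tool xy",q@x,q@y)
q=tri([ray(S,s(518,95)),ray(C,(318,258))])[0][:2]-o["tool_pos"][:2];print(q@x,q@y)
E
```

```text
base near edge [796.98479488 224.51969433   0.        ] [790.32646164 193.24489562   0.        ] [836.39248666 246.46118461   0.        ]
top cap tri side/wrist (array([815.14289766, 221.15299362, 151.61077941]), [np.float64(7.719402750001246), np.float64(7.719402750001199)])
top view base [788.60337701 201.9199633    0.        ]
tool xy -90.37323910151173 80.55942047457148
-106.3206881710751 89.87232755736655
```

```bash
python3 -m jog '[[0,2.5,40,0,0,0],[0,0,40,0,0,0],[0,0,25,0,0,0],[0,0,13,0,0,0],[0,0,0,0,0,0]]' 100;  python3 -m jog '[[0,0,0,0,0,0],[0,0,0,0,0,0],[0,0,0,0,0,0],[0,0,0,0,0,0],[0,0,0,0,0,0],[0,0,0,0,0,0],[0,0,0,0,0,0]]' 0
```

```text
time: 3.55
tool_pos: [676.9, 224.3, 167.1]
tcp_rot: [-3.139, -0.002, 2.429]
contact_force: [0.6, -0.5, 0.7]
grip_width: 91.9
finger_force: 0.0
time: 4.25
tool_pos: [677.6, 224.4, 169.0]
tcp_rot: [3.141, -0.0, 2.428]
contact_force: [0.8, 0.4, -0.5]
grip_width: 40.4
finger_force: 0.0
```

```bash
python3 -m jog '[[0,0,0,0,0,0],[0,0,0,0,0,0],[0,0,0,0,0,0],[0,0,0,0,0,0],[0,0,0,0,0,0]]' 0
```

```text
time: 4.75
tool_pos: [677.5, 224.3, 168.9]
tcp_rot: [-3.141, -0.0, 2.428]
contact_force: [-1.7, -0.5, 0.1]
grip_width: 27.3
finger_force: 30.0
```

```bash
python3 -m jog '[[-6,0,-20,0,0,0],[-8,0,-28,0,0,0],[-8,0,-28,0,0,0],[-6,0,-30,0,0,0],[0,0,-30,0,0,0],[0,0,-14,0,0,0],[0,0,0,0,0,0]]' 0
python3 - <<'E'
from h import *
o=bot.get_obs();print(o["time"],o["tool_pos"],o["tcp_rot"],o["joint_positions"])
im=bot.capture("wrist")
cv2.imwrite("pics/w2.png",im[:,:,::-1])
for t in("screwdriver","mug"):
    for d in bot.outline_of(t,"wrist")[:1]:
        ys,xs=np.nonzero(d["mask"]);print(t,d["p"],d["pixel"],xs.min(),xs.max(),ys.min(),ys.max());np.save(f"pics/w2_{t}.npy",d["mask"])
        top=ys.min();print([(int(r),xs[ys==r].mean().round(1)) for r in range(top,ys.max(),10)])
E
```

```text
time: 5.45
tool_pos: [699.5, 206.3, 321.6]
tcp_rot: [3.137, 0.003, 2.428]
contact_force: [0.5, 0.2, -1.4]
grip_width: 27.4
finger_force: 30.0
5.45 [699.53783848 206.31210077 321.60863076] [3.13723838e+00 3.08169180e-03 2.42784851e+00] [ 1.81709913e-01  7.46819811e-01  5.83333836e-01  3.25896537e-04
  1.80611396e+00 -6.75272148e-01]
screwdriver 0.78 [251.8, 229.3] 229 276 74 312
[(74, np.float64(253.0)), (84, np.float64(252.5)), (94, np.float64(252.5)), (104, np.float64(252.5)), (114, np.float64(252.0)), (124, np.float64(253.0)), (134, np.float64(253.0)), (144, np.float64(252.5)), (154, np.float64(253.0)), (164, np.float64(253.0)), (174, np.float64(252.5)), (184, np.float64(252.0)), (194, np.float64(252.5)), (204, np.float64(252.5)), (214, np.float64(252.0)), (224, np.float64(252.0)), (234, np.float64(252.5)), (244, np.float64(252.0)), (254, np.float64(252.5)), (264, np.float64(nan)), (274, np.float64(nan)), (284, np.float64(nan)), (294, np.float64(252.5)), (304, np.float64(252.5))]
mug 0.86 [247.1, 77.7] 220 274 35 108
[(35, np.float64(251.5)), (45, np.float64(250.0)), (55, np.float64(246.5)), (65, np.float64(247.5)), (75, np.float64(247.2)), (85, np.float64(246.7)), (95, np.float64(247.1)), (105, np.float64(244.4))]<stdin>:8: RuntimeWarning: Mean of empty slice.
  ret = ret.dtype.type(ret / rcount)
```

View pics/w2.png

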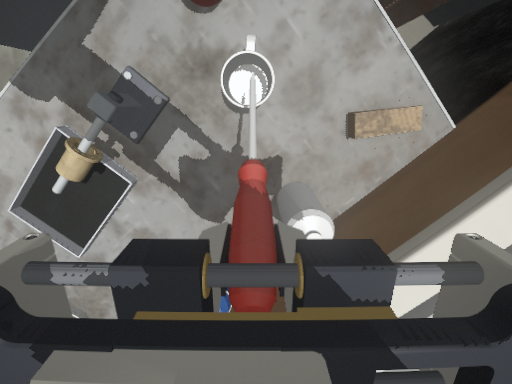

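```bash
python3 - <<'E'
from h import *
m=bot.camera_model("wrist");Tm=np.array(m["T_tool_cam"]);K,D,_,_=cam("top") and cam("wrist",bot.get_obs())
C=(K,D,Tm[:3,:3],Tm[:3,3])   # tool frame
for zt in(159,163,167):
    tip=plane(C,(253,74),zt)
    p,d=ray(C,(253,159));k=np.linspace(50,400,3501);Q=p+k[:,None]*d
    i=np.argmin(abs(np.linalg.norm(Q-tip,axis=1)-143)+(Q[:,2]>tip[2])*0);j=Q[i]
    u=(j-tip)/np.linalg.norm(j-tip);g=tip+u*(zt+18.8)/-u[2]
    print(zt,tip.round(1),j.round(1),np.degrees(np.arccos(-u[2])).round(1),"axis at grip",g.round(1),np.linalg.norm(g-tip).round(1))
    i=np.argsort(abs(np.linalg.norm(Q-tip,axis=1)-143))[:3];
# world tip now
o=bot.get_obs();CW=cam("wrist",o);T=cam("top")
im=bot.capture("wrist");
for t in("bush","arbor_stand","tray"):
    for d in bot.outline_of(t,"wrist")[:1]:
        ys,xs=np.nonzero(d["mask"]);print(t,d["p"],d["pixel"],xs.min(),xs.max(),ys.min(),ys.max())
yaw=np.radians(8.4);ax=np.array([np.sin(yaw),-np.cos(yaw),0]);root=np.array([506.7,85.1,85])
print("pred root,end top",proj(CW,[root,root+146*ax]).round(), "flange c",proj(CW,[root+[0,0,-7]+59*ax]).round())
print("flange near top edge: pts",proj(CW,[root+[0,0,20]+59*ax]).round())
E
```

```text
159 [115.8   1.7 159. ] [45.4  1.4 34.5] 29.5 axis at grip [ 15.3   1.3 -18.8] 204.2
163 [116.2   1.7 163. ] [44.5  1.5 39.2] 30.1 axis at grip [ 10.9   1.3 -18.8] 210.1
167 [116.6   1.7 167. ] [43.6  1.5 44.1] 30.7 axis at grip [  6.2   1.3 -18.8] 216.2
bush 0.74 [76.5, 164.9] 57 102 138 183
arbor_stand 0.9 [127.7, 106.0] 52 169 68 194
tray 0.96 [71.0, 199.4] 10 138 127 257
pred root,end top [[100. 119.]
 [ 53. 193.]] flange c [[ 83. 150.]]
flange near top edge: pts [[ 72. 153.]]
```

Driver in hand: tip at pixel (253,74), shoulder at (253,159), mug still upright at (247,78). That puts the tip at tool (116,1.7,164) with a 30° lean. Next I'll yaw to line up with the rod and hover beside the flange.

```bash
python3 -m jog '[[0,0,0,0,0,-0.143],[0,0,0,0,0,-0.143],[0,0,0,0,0,-0.143],[0,0,0,0,0,-0.143],[0,0,0,0,0,-0.143],[0,0,0,0,0,-0.145],[21.7,-25.7,5,0,0,0],[21.7,-25.7,5,0,0,0],[21.7,-25.7,5,0,0,0],[21.7,-25.7,5,0,0,0],[21.9,-25.6,6,0,0,0],[0,0,0,0,0,0]]' 0
python3 - <<'E'
from h import *
o=bot.get_obs();print(o["time"],o["tool_pos"],o["tcp_rot"],o["joint_positions"])
im=bot.capture("wrist");C=cam("wrist",o)
cv2.imwrite("pics/w3.png",cv2.resize(im[:,:,::-1],(800,600),interpolation=cv2.INTER_CUBIC))
cv2.imwrite("pics/top3.png",bot.capture("top")[:,:,::-1]);cv2.imwrite("pics/side3.png",bot.capture("side")[:,:,::-1])
for t in("screwdriver","bush","arbor_stand","tray"):
    for d in bot.outline_of(t,"wrist")[:1]:
        ys,xs=np.nonzero(d["mask"]);print(t,d["p"],d["pixel"],xs.min(),xs.max(),ys.min(),ys.max());np.save(f"pics/w3_{t}.npy",d["mask"])
yaw=np.radians(8.4);ax=np.array([np.sin(yaw),-np.cos(yaw),0]);root=np.array([506.7,85.1,85])
print("pred root,end",proj(C,[root,root+146*ax]).round(), "flange c,top",proj(C,[root+[0,0,-7]+59*ax,root+[0,0,20]+59*ax]).round(1))
E
```

```text
time: 7.0
tool_pos: [607.6, 60.1, 292.2]
tcp_rot: [-3.141, -0.003, -2.999]
contact_force: [-0.4, -0.6, -0.9]
grip_width: 27.7
finger_force: 30.0
7.0 [607.61044181  60.11586444 292.21353286] [-3.14093184 -0.00318597 -2.99882673] [-2.62157911e-02  4.70980315e-01  1.14525329e+00 -1.18827663e-03
  1.52838854e+00 -1.73972692e+00]
screwdriver 0.81 [252.4, 228.7] 229 276 75 311
bush 0.82 [216.5, 97.9] 199 239 76 117
arbor_stand 0.9 [286.5, 93.5] 171 323 69 125
tray 0.56 [151.9, 95.7] 84 226 42 152
pred root,end [[282.  94.]
 [169.  95.]] flange c,top [[236.5  94.7]
 [235.3  93.8]]
```

View pics/w3.png

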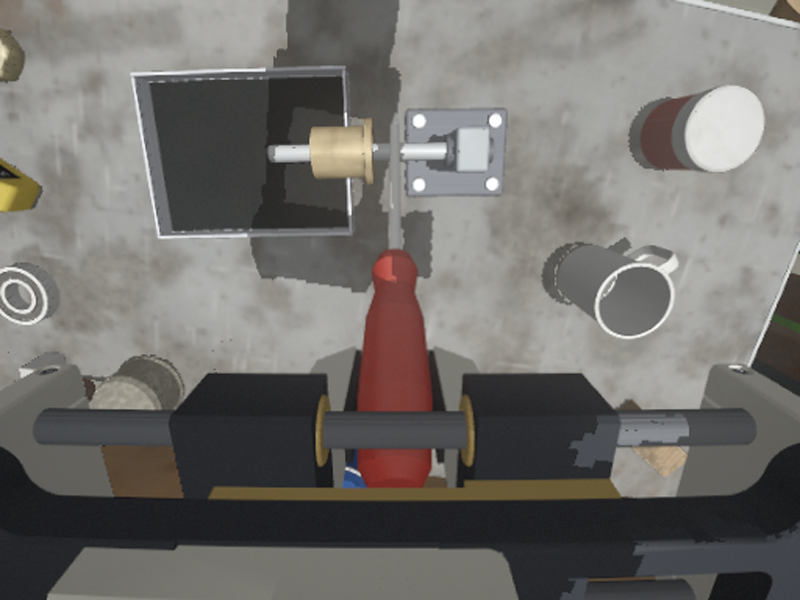

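```bash
python3 - <<'E'
from h import *
o=bot.get_obs();m=bot.camera_model("wrist");Tm=np.array(m["T_tool_cam"]);K,D,_,_=cam("wrist",o)
C=(K,D,Tm[:3,:3],Tm[:3,3]);z=o["tool_pos"][2]
s=lambda u,v:(u/1.5625-.2,v/1.5625-.2)
print("rod mid",plane(C,s(388,152),z-85),"end",plane(C,s(268,153.5),z-85),"root side",plane(C,s(447,150.5),z-85))
print("flange top outer edge",plane(C,s(372,150),z-105),"flange rim far/near",plane(C,s(370,119),z-78),plane(C,s(370,184),z-78))
# tip from shank end: mask
M=np.load("pics/w3_screwdriver.npy");ys,xs=np.nonzero(M);print(ys.min(),xs[ys<ys.min()+3])
print("post front",plane(C,s(455,150),z-110),"tray near wall",plane(C,s(348,100),z-30),plane(C,s(352,230),z-30))
E
```

```text
rod mid [ 92.19357113  -4.40777071 207.72074779] end [  91.45038199 -104.3197125   207.72074779] root side [ 93.43455688  44.48797527 207.72074779]
flange top outer edge [ 93.14609217 -16.64173751 187.72074779] flange rim far/near [118.49090383 -19.29356657 214.72074779] [ 66.11619246 -20.15251926 214.72074779]
75 [253 252 253 252 253 254]
post front [ 93.04334983  47.65855945 182.72074779] tray near wall [139.72426876 -41.96486599 262.72074779] [ 19.23647747 -41.70637986 262.72074779]
```

Wrist view (800 px scale): the shank tip is near (393,118), the rod axis at row 152, the flange face at column 372, and the rod's end at (268,153). The tip is already in the gap, so I need −7.4 mm in tool x and then the descent.

```bash
python3 -m jog '[[-7.4,0,20,0,0,0],[0,0,12,0,0,0],[0,0,6,0,0,0],[0,0,4,0,0,0],[0,0,0,0,0,0]]' 0
python3 - <<'E'
from h import *
o=bot.get_obs();print(o["time"],o["tool_pos"],o["tcp_rot"],o["contact_force"],o["moment"])
im=bot.capture("wrist")
cv2.imwrite("pics/w4.png",cv2.resize(im[30:180,130:330,::-1],(800,600),interpolation=cv2.INTER_CUBIC))
E
```

```text
time: 7.85
tool_pos: [616.9, 64.4, 250.6]
tcp_rot: [3.141, -0.001, -2.995]
contact_force: [-0.5, 0.5, -1.7]
grip_width: 27.6
finger_force: 30.0
7.85 [616.94931874  64.37219051 250.58703431] [ 3.14137954e+00 -9.32422647e-04 -2.99525313e+00] [-0.47219954  0.51907407 -1.74329618] [ 0.08042487  0.05286724 -0.00371888]
```

View pics/w4.png

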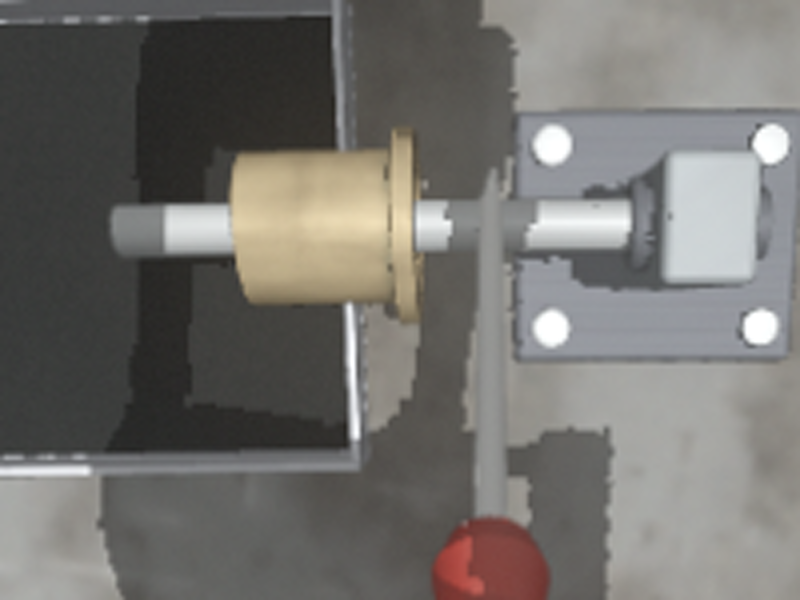

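The view shows the tip at crop (491,172), past the rod's centre line (row 228) and inside the flange's outline (rim rows 128–322). It is clear of the flange face at column 418, and no contact force is reported. Now I'll push.

```bash
python3 -m jog '[[-0.1,-8,0,0,0,0],[-0.1,-7,0,0,0,0],[-0.1,-5,0,0,0,0],[-0.1,-6,0,0,0,0],[-0.1,-6,0,0,0,0],[-0.1,-6,0,0,0,0],[-0.1,-6,0,0,0,0],[-0.1,-6,0,0,0,0],[-0.1,-6,0,0,0,0],[0,0,0,0,0,0]]' 0
python3 - <<'E'
from h import *
o=bot.get_obs();print(o["time"],o["tool_pos"],o["tcp_rot"],o["contact_force"],o["moment"])
im=bot.capture("wrist")
a=cv2.resize(im[30:180,130:330,::-1],(800,600),interpolation=cv2.INTER_CUBIC)
cv2.imwrite("pics/w5.png",a)
E
```

```text
time: 8.9
tool_pos: [626.4, 7.9, 250.8]
tcp_rot: [-3.141, -0.0, -2.996]
contact_force: [-0.8, 1.2, -2.1]
grip_width: 27.7
finger_force: 30.0
8.9 [626.43298042   7.86526675 250.81898328] [-3.14082495e+00 -1.14565493e-04 -2.99610720e+00] [-0.78401452  1.19106635 -2.10146147] [ 0.26052704  0.20269364 -0.08222999]
```

View pics/w5.png

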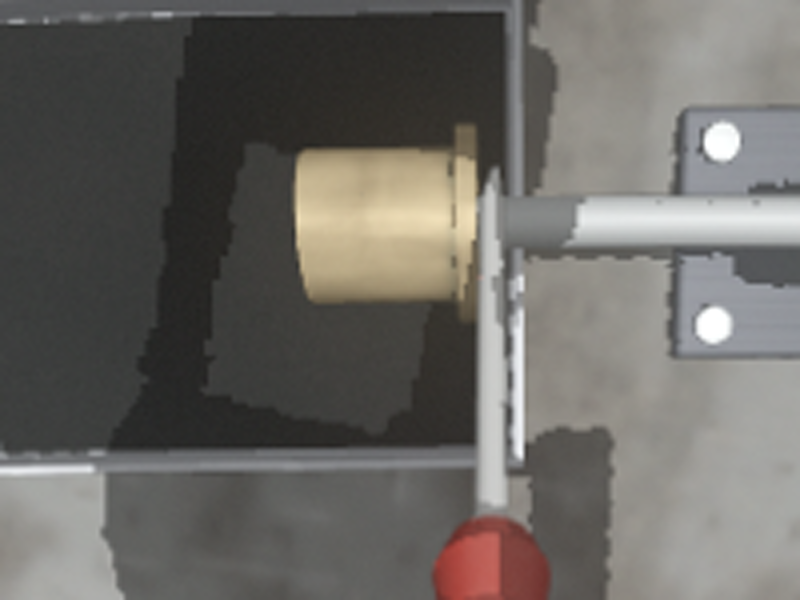

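The shank is against the flange face (column 480). The bush is straight and its barrel has reached past the rod's end. I'll keep going.

```bash
python3 -m jog '[[-0.1,-6,0,0,0,0],[-0.1,-6,0,0,0,0],[-0.1,-6,0,0,0,0],[-0.1,-6,0,0,0,0],[-0.1,-6,0,0,0,0],[-0.1,-6,0,0,0,0],[-0.1,-6,0,0,0,0],[-0.1,-6,0,0,0,0],[-0.1,-6,0,0,0,0],[0,0,0,0,0,0]]' 0
python3 - <<'E'
from h import *
o=bot.get_obs();print(o["time"],o["tool_pos"],o["tcp_rot"],o["contact_force"],o["moment"])
im=bot.capture("wrist")
a=cv2.resize(im[30:180,130:330,::-1],(800,600),interpolation=cv2.INTER_CUBIC)
cv2.imwrite("pics/w6.png",a)
E
```

```text
time: 9.95
tool_pos: [635.4, -45.5, 250.8]
tcp_rot: [-3.141, 0.0, -2.996]
contact_force: [0.1, 0.0, -1.7]
grip_width: 27.2
finger_force: 30.0
9.95 [635.36619265 -45.53332072 250.80565229] [-3.14078425e+00  4.10785008e-04 -2.99629097e+00] [ 0.08714064  0.00938653 -1.74317466] [-0.04213819 -0.06694168  0.02073855]
```

View pics/w6.png

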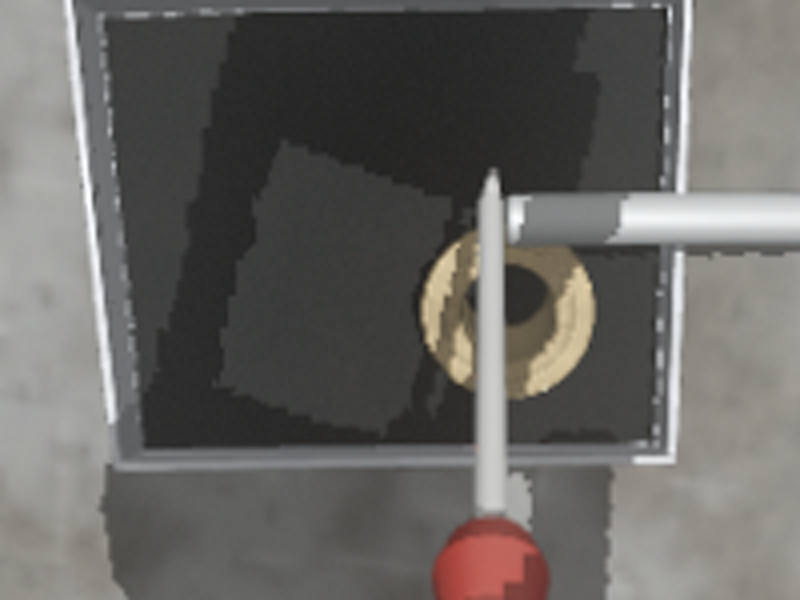

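The bush stands in the tray at crop (508,312), flange up, and the rod is bare with its end at (510,220). Now I'll raise the driver and take it back to the mug.

```bash
python3 -m jog '[[0,0,-35,0,0,0],[0,0,-35,0,0,0],[-16.5,40,0,0,0,0],[-16.5,40,0,0,0,0],[-16.5,40,0,0,0,0],[-16.5,40,0,0,0,0],[-16.5,40,0,0,0,0],[-16.5,39.7,0,0,0,0],[0,0,0,0,0,0.143],[0,0,0,0,0,0.143],[0,0,0,0,0,0.143],[0,0,0,0,0,0.143]]' 0; python3 -m jog '[[0,0,0,0,0,0.143],[0,0,0,0,0,0.143],[0,0,0,0,0,0],[0,0,0,0,0,0],[0,0,0,0,0,0]]' 0
python3 - <<'E'
from h import *
o=bot.get_obs();print(o["time"],o["tool_pos"],o["tcp_rot"])
im=bot.capture("wrist");C=cam("wrist",o)
cv2.imwrite("pics/w7.png",cv2.resize(im[10:210,120:380,::-1],(780,600),interpolation=cv2.INTER_CUBIC))
for t in("screwdriver","mug"):
    for d in bot.outline_of(t,"wrist")[:1]:
        ys,xs=np.nonzero(d["mask"]);print(t,d["p"],d["pixel"],xs.min(),xs.max(),ys.min(),ys.max())
E
```

```text
time: 11.2
tool_pos: [698.1, 207.8, 320.7]
tcp_rot: [-3.142, 0.0, 2.711]
contact_force: [-0.2, -0.0, -0.7]
grip_width: 27.5
finger_force: 30.0
time: 11.7
tool_pos: [698.1, 207.4, 320.9]
tcp_rot: [3.142, 0.0, 2.433]
contact_force: [0.2, 0.1, -2.1]
grip_width: 27.4
finger_force: 30.0
11.7 [698.07529115 207.37328387 320.90730354] [3.14151329e+00 4.11295976e-05 2.43269795e+00]
screwdriver 0.6 [253.8, 228.1] 228 277 73 312
mug 0.81 [249.3, 80.3] 222 275 36 109
```

View pics/w7.png

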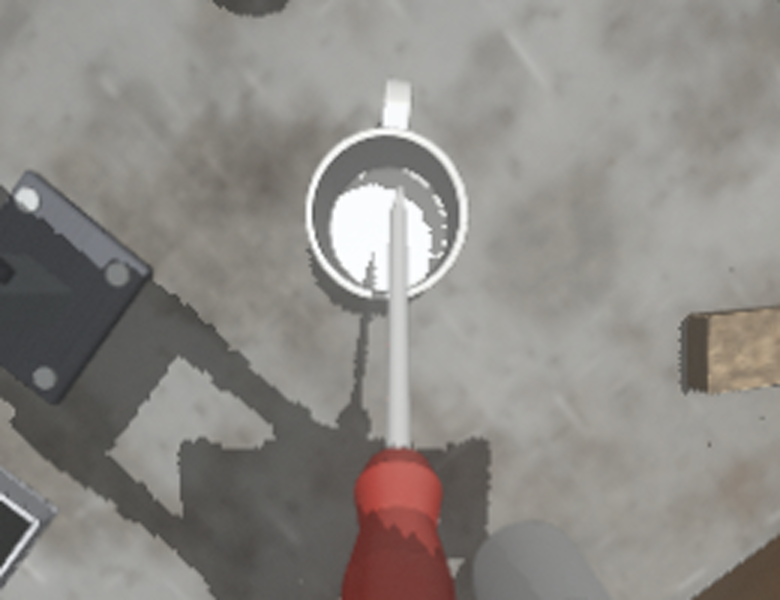

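The mug is upright at crop (387,213), with the tip over its opening at (400,188). The tip sits about 4–5 mm right of the mug's centre plane, so I'll shift −3 mm in tool y and insert by reversing the extraction.

```bash
python3 -m jog '[[0,-3,25,0,0,0],[0,0,20,0,0,0],[6,0,30,0,0,0],[8,0,28,0,0,0],[8,0,24,0,0,0],[6,0,16,0,0,0],[0,0,5,0,0,0],[0,0,0,0,0,0],[0,0,0,0,0,0]]' 0
python3 -c "
from h import *
o=bot.get_obs();print(o['contact_force'],o['moment'],o['tool_pos'])"
```

```text
time: 12.75
tool_pos: [675.6, 223.2, 174.0]
tcp_rot: [3.14, 0.001, 2.43]
contact_force: [0.5, 0.1, -2.4]
grip_width: 27.8
finger_force: 30.0
[ 0.49507761  0.11180221 -2.43315   ] [-0.1962517  -0.15365112  0.02655909] [675.55185382 223.15769774 173.95122191]
```

```bash
python3 -m jog '[[0,0,2,0,0,0],[0,0,1.5,0,0,0],[0,0,0,0,0,0],[0,0,0,0,0,0]]' 0; python3 -m jog '[[0,0,0,0,0,0],[0,0,0,0,0,0],[0,0,0,0,0,0],[0,0,0,0,0,0]]' 45; python3 -m jog '[[0,0,0,0,0,0],[0,0,0,0,0,0],[0,0,0,0,0,0],[0,0,0,0,0,0],[0,0,0,0,0,0],[0,0,0,0,0,0],[0,0,0,0,0,0]]' 100
python3 - <<'E'
from h import *
im=bot.capture("wrist");cv2.imwrite("pics/w8.png",im[:,:,::-1])
E
```

```text
time: 13.15
tool_pos: [675.2, 223.4, 169.8]
tcp_rot: [3.141, 0.0, 2.43]
contact_force: [0.1, -0.3, -0.3]
grip_width: 27.6
finger_force: 30.0
time: 13.55
tool_pos: [674.9, 223.4, 169.5]
tcp_rot: [3.142, -0.0, 2.43]
contact_force: [0.3, -0.0, 0.1]
grip_width: 41.0
finger_force: 0.0
time: 14.25
tool_pos: [674.9, 223.3, 169.4]
tcp_rot: [3.141, -0.0, 2.43]
contact_force: [-0.1, -0.5, -0.5]
grip_width: 89.7
finger_force: 0.0
```

View pics/w8.png

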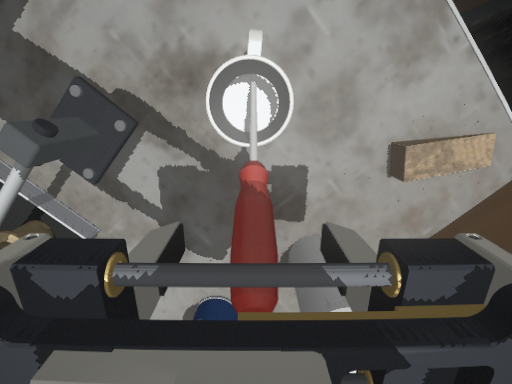

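The driver is free: shank in the mug with its tip at (251,85), handle lying clear between the open fingers, mug upright at (250,100). I'll back off straight up and check from the fixed cameras.

```bash
python3 -m jog '[[0,0,-15,0,0,0],[0,0,-30,0,0,0],[0,0,-40,0,0,0],[10,0,-40,0,0,0],[40,0,-10,0,0,0],[40,0,0,0,0,0],[40,0,0,0,0,0],[40,0,0,0,0,0],[40,0,0,0,0,0],[0,0,0,0,0,0]]' 100
python3 - <<'E'
from h import *
o=bot.get_obs();print(o["time"],o["tool_pos"])
for c in("side","top"):
    im=bot.capture(c)
    if c=="side":
        cv2.imwrite("pics/side9.png",cv2.resize(im[110:310,150:400,::-1],(750,600),interpolation=cv2.INTER_CUBIC))
    for t in("screwdriver","mug","bush","tray","grease_tin","tape_measure","big_nut"):
        for d in bot.outline_of(t,c)[:1]: print(c,t,round(d["p"],2),np.round(d["pixel"]))
E
```

```text
time: 15.3
tool_pos: [512.2, 363.9, 305.4]
tcp_rot: [3.141, -0.001, 2.435]
contact_force: [0.9, 0.3, 0.7]
grip_width: 91.9
finger_force: 0.0
15.3 [512.1887789  363.88917081 305.40722018]
side screwdriver 0.45 [285. 134.]
side mug 0.9 [264. 156.]
side bush 0.78 [251. 210.]
side tray 0.57 [245. 231.]
side grease_tin 0.82 [227. 152.]
side tape_measure 0.91 [265. 286.]
side big_nut 0.52 [221. 287.]
top screwdriver 0.51 [147. 152.]
top mug 0.55 [140. 178.]
top bush 0.64 [125. 228.]
top tray 0.56 [270. 201.]
top grease_tin 0.97 [126. 225.]
top tape_measure 0.81 [352. 183.]
top big_nut 0.42 [346. 224.]
```

View pics/side9.png

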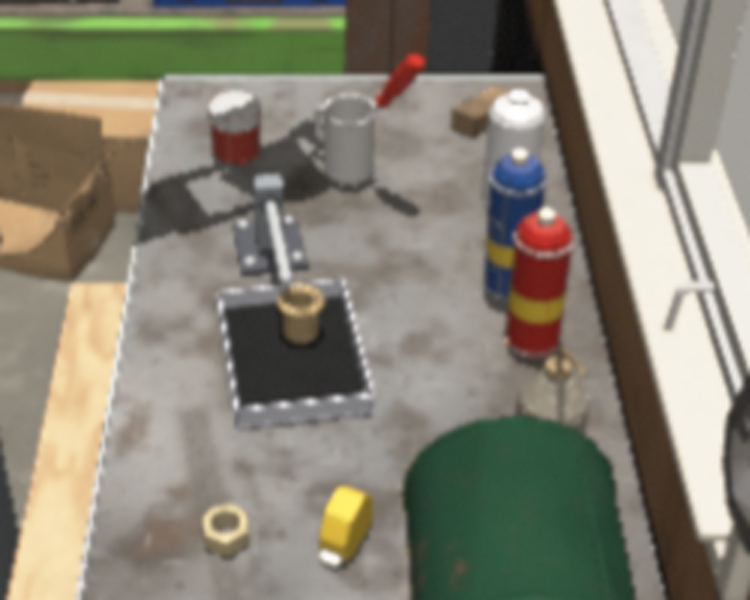

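The side view shows the bush standing in the tray at (300,315) and the driver back in the upright mug at (350,140) with its original lean. The tray and bystanders are where they were, so I'm handing in.

```bash
python3 -c "
from plant import bot
print(bot.close_job())"
```

```text
the job is handed in; nothing more can be done
None
```

The bush is off the rod and standing in the tray, pushed only by the screwdriver; the screwdriver is back in the upright mug, tip down, nothing else looked disturbed, and the job was handed in at about 15.5 s.

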